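# Snap the keeper clip onto the tape rack and close up the rolls

## Robot

A 7-joint arm with a two-finger parallel gripper is mounted at the origin on the work surface. World frame = base frame: x ahead of the robot, y to its left, z up, the work surface at z = 0. Lengths are in m, angles in rad, forces in N, time in s.
With the tool pointing down it reaches from about 0.425 to 1.025 m from the base axis. Payload 3.6 kg.
Tool frame: the origin (TCP) lies on the mounting face of the last link; the fingertips stand 173 mm ahead of it and the grasp point (between the pads) lies 155 mm ahead of it; z points along the fingers, y is the line along which they close (so a half turn about z gives the same grasp; the last joint's range is limited). The gripper opens to 85 mm and grips with 20 to 120 N. Pads are 22 mm wide; open, the fingers measure 114 mm over their backs; the gripper's body (76 mm by 85 mm) begins 54 mm behind the grasp point. The pads swing forward as they close: fully open they stand 13 mm farther back than shut.
Start: joints at [1.083, 0.591, 0.048, 1.609, -0.033, 0.943, -0.034], TCP at [0.279, -0.669, 0.405] pointing down, gripper open.
Joint ranges: [-2.69, 2.69], [-0.47, 2.24], [-1.27, 1.36], [0.19, 2.51], [-1.53, 4.68], [0.08, 2.07], [-3.09, 3.09]. Speed limits (rad/s): [2.57, 2.57, 3.14, 3.14, 3.14, 3.14, 3.14].

## Interface

Orientations are given as a unit quaternion [x, y, z, w].
In Python, from rig import monitor, cams, workorder gives the robot as it stands.
- The arm moves only by the shell command python3 -m pendant 'ROWS' [FORCE]. ROWS is JSON, a list of rows, each a list of 3 entries, a list of its own where there are three numbers: the gripper's target within -1 to 1 (fully open at 1, half-way at 0, shut at -1), then the shift along the tool's x, y, z in mm, then the turn, a rotation vector about the tool's x, y, z in rad. A call has 1 to 20 rows; each row is the pose to reach, as a shift and turn from the pose commanded when the call began, along the tool's axes at that moment; what a row does not reach only later rows make up. A row lasts 1/10 s, in which the tool goes at most 50 mm and 8.59 degrees, less where a joint would pass 70% of its speed; a pose out of reach is approached as far as the arm can. A call with a gripper value outside its range is refused whole. The fingers move at their own pace and stop on an object; FORCE is the grip in N (left out, the last holds). Time passes only in rows, so rows that repeat a pose let the fingers close. It gives the time, the measured TCP pose, the force, the opening and the grip force at its end, in the units of the state.
- monitor.get_obs(): the state, without advancing time (a new reading comes with each control period).
- cams.get_image(name): name is "side" or "top" or "wrist"; returns a dict with "image" (480x640x3 uint8, red, green, blue), "camera_matrix" (3x3 intrinsics, pixels), "k1" (the pictures are not rectified: a ray, as slopes to the right and down, at radius r is drawn at 1 + k1 r^2 times it, then the intrinsics apply), "rvec" (rotation vector, rad) and "tvec" (3), from world to camera coordinates, as OpenCV has them; the wrist camera has in their place "hand_eye" (4x4, takes a point from camera to tool coordinates, whose origin is the TCP and whose axes are the flange's). Camera axes: x right, y down, z forward; pixel columns grow to the right and rows downward; lengths in m; the calibration is good to about 2 mm. A picture is of the moment at which its call begins: read the wrist's pose just before it. There is no depth.
- workorder.close_job(): hands the job in; it is judged then, once.
The state is a dict: "clock": time; "qpos": joint angles; "qd": joint speeds; "effort": joint torques, N m; "tcp_pos": TCP position; "tool_rot": TCP orientation; "contact_force": force on the tool from outside, world axes, zero at the start; "ft_torque": the same for the moment, N m; "opening": opening from 0.0 (shut) to 1.0 (fully open); "grasp_force": force on a finger pad.
Only numpy, scipy, OpenCV 4.12 (cv2) and the standard library are available. Lean on these libraries where they do the work, as an engineer would, in place of code of your own. Each camera call takes 0.05 s, during which the arm holds its last target. There are 200 camera calls.

## Task

The two rolls on the tape rack are loose on their bar. Take the blue spring clip, press it down onto the bare stretch of the bar until it snaps fully home, then slide it along the bar until both rolls are pushed up together against the dark stop collar. Finish with a firm but gentle, steady push of about a kilo against the stop so that no gaps are left, and let go of the clip there. Do not ram the rack or the rolls, and leave everything else on the table where it is.

Things in the scene. Friction and masses are not known exactly. Their poses are not given: they have to be found in the camera images.
- rack: Plywood tape rack fixed to the table: base board 130 x 310 mm, 16 mm thick; end cheeks 14 mm thick, inner faces at y = +134 and -134 mm, tops 108 mm up; between them a steel bar, 16 mm diameter, axis 90 mm up; low serrated cutter in front (x = -60 mm, top 58 mm up). Origin: centre of the underside; y along the bar (collar and rolls towards +y, bare stretch towards -y), x across, z up.
- bar_mid (a point): Point on the axis of the bar, midway between the cheeks (90 mm above the rack's origin); axes as the rack's: y along the bar. Bare from y = -134 to at least -20 mm. A dark steel stop collar (29 mm diameter, 12 mm wide) is clamped immovably on the bar beyond the rolls; its place is not measured and differs each time: its face towards the rolls is somewhere from y = 79 to 112 mm. Find it by feel or by eye.
- roll_far: Green tape roll on a white hub, loose on the bar next to the stop collar: tape 60 mm diameter; hub 27 mm diameter, 26 mm wide along the bar (1 mm proud of the tape each side), bore 18 mm, so it hangs 1 mm low. About 60 g; slides along the bar with well under 1 N. Origin at its centre, y along the bar (it may spin about y).
- roll_near: Yellow tape roll, just like the green one, loose on the bar between the green roll and the bare stretch. Origin at its centre, y along the bar.
- clip_tab (a point): Blue plastic spring clip, 32 g, 30 mm long along its y, 70 mm high, standing on the table on its two jaw lips, gap down. Point near the middle of its upright grip tab: 10 mm thick along the clip's x, 30 mm wide along y, reaching from 17 mm above to 21 mm below this point; pinch it across x. The clip's y goes along the bar, either way round.
- clip_bore (a point): Centre of the clip's seat, 34 mm straight below clip_tab, 19 mm above its lip tips; lies on the bar's axis when home. Lips 24 mm apart at the tips, narrowing to 9 mm. Pressed straight down onto the bar: resistance from 14 mm above home, peak 8 to 13 N, then it snaps on and its bridge lands solidly. It then grips the bar by itself and slides along it with 1 to 3 N of drag.
- glue_yellow: bystander: standing yellow glue bottle with blue nozzle, 52 mm diameter, 170 mm high, origin under its centre
- glue_clear: bystander: standing clear glue bottle with white nozzle, 44 mm diameter, 143 mm high, origin under its centre
- basket_a: bystander: round basket of mosaic pieces, 108 mm diameter, 45 mm high, origin under its centre
- basket_b: bystander: round basket of mosaic pieces, 108 mm diameter, 45 mm high, origin under its centre
- brush: bystander: flat brush lying on the table, 180 mm long along its x, origin under its middle
- spare_tape: bystander: spare red tape roll lying flat, 60 mm diameter, 26 mm high, origin under its centre
- phone: bystander: red telephone lying flat, 150 x 73 x 9 mm, origin under its centre
Mind the look-alikes: they are no part of the job. Of the things shaped like the roll_far, the green one is meant. Several things have the shape of the roll_near; the one meant has the colours described above.

How it is judged:
By the outcome, as a careful person would: the job done as asked, in the order asked, and still so for the second after the job is handed in, with the robot touching nothing.
It also fails if it takes over 64 s, if anything falls off the work surface, if the arm or the gripper's body presses on something with over 40 N, if the wrist force passes 120 N, or if a joint passes its speed limit or range.

## Working session

There is one attempt and no reset: what is moved stays moved. The work goes in short steps, Python scripts to look and compute and a shell command to move; the robot and the scene stay as the last step left them, time stands still between calls to the robot, and variables do not carry over. Pictures are saved under pics/ and viewed, at most 10 in all, crops included, and the job is handed in when it is done.

```bash
ls; mkdir -p pics
python3 - <<'E'
from rig import monitor,cams
import cv2,pickle
o=monitor.get_obs();print(o)
d={n:cams.get_image(n) for n in("side","top")}
pickle.dump(d,open("v0.pkl","wb"))
for n in d:
    cv2.imwrite(f"pics/{n}0.png",d[n]["image"][:,:,::-1]);print(n,{k:v for k,v in d[n].items() if k!="image"})
E
```

```text
pics
{'clock': 0.0, 'qpos': array([ 1.08247476,  0.5920851 ,  0.04829404,  1.60988566, -0.0333076 ,
        0.94265842, -0.03369927]), 'qd': array([ 0.00024337, -0.00115266, -0.00029592,  0.0022285 , -0.00025074,
       -0.00144892,  0.00036368]), 'effort': array([-1.38464866e-04, -5.48691988e+01,  1.54655032e+00, -1.98123926e+01,
        9.43161693e-03,  8.89033894e-03, -4.01314693e-06]), 'tcp_pos': array([ 0.27871758, -0.66878497,  0.40354116]), 'tool_rot': array([ 9.80569242e-01,  1.96170120e-01, -2.75483188e-04, -1.08134581e-03]), 'contact_force': array([ 0.16839497, -0.14189073,  0.49956219]), 'ft_torque': array([0.01646664, 0.01089654, 0.01826998]), 'grasp_force': 0.0, 'opening': 1.0023427429377751}
side {'camera_matrix': array([[597.57781844,   0.        , 317.69516377],
       [  0.        , 597.57781844, 239.24349216],
       [  0.        ,   0.        ,   1.        ]]), 'k1': -0.025351479722236593, 'rvec': array([ 0.71915138, -2.47820559,  1.2680547 ]), 'tvec': array([0.46400654, 0.28256708, 1.12417812])}
top {'camera_matrix': array([[516.33734924,   0.        , 316.3653611 ],
       [  0.        , 516.33734924, 241.2586461 ],
       [  0.        ,   0.        ,   1.        ]]), 'k1': -0.11439450529239126, 'rvec': array([ 2.21731473, -2.17342472,  0.05532235]), 'tvec': array([-0.05788181,  0.55680504,  1.27760314])}
```

View pics/top0.png

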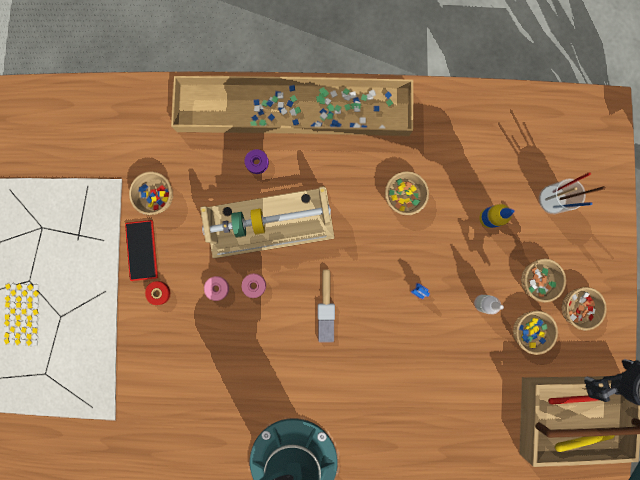

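View pics/side0.png

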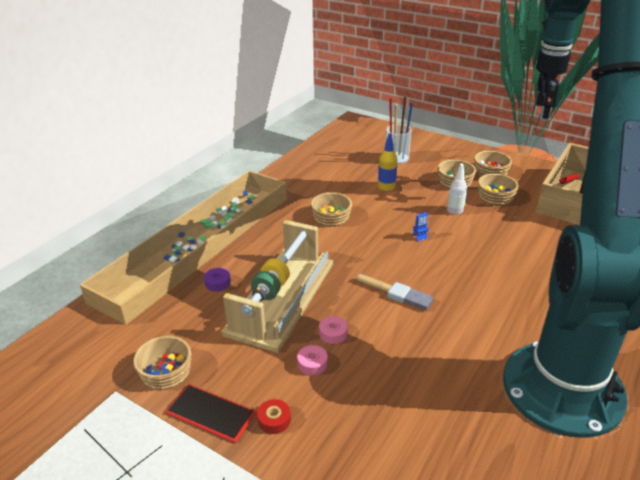

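The top view shows the clip at about (420,291), and the rack at about (267,222) with green roll (237,224), yellow roll (258,220) and the bare bar to the right, up to (323,211). In the side view the clip is at about (421,228), the bar runs from about (248,310) to (304,238). Next I'll zoom in on those.

```bash
cat > h.py <<'E'
import numpy as np,cv2,pickle
from scipy.spatial.transform import Rotation as R
def ray(c,px):
    K=c["camera_matrix"]; d=np.array([c["k1"],0,0,0,0.])
    p=cv2.undistortPoints(np.array(px,float).reshape(-1,1,2),K,d)[:,0]
    v=np.c_[p,np.ones(len(p))]
    if "rvec" in c: Rm=cv2.Rodrigues(c["rvec"])[0]; return -Rm.T@c["tvec"], v@Rm
    H=c["T"]; return H[:3,3], v@H[:3,:3].T
def plane(c,px,z):
    o,v=ray(c,px); return o+v*((z-o[2])/v[:,2])[:,None]
def tri(c1,p1,c2,p2):
    A=[];b=[]
    for c,p in((c1,p1),(c2,p2)):
        o,v=ray(c,[p]); v=v[0]/np.linalg.norm(v[0]); M=np.eye(3)-np.outer(v,v); A.append(M);b.append(M@o)
    return np.linalg.lstsq(np.vstack(A),np.hstack(b),rcond=None)[0]
def proj(c,P):
    d=np.array([c["k1"],0,0,0,0.])
    return cv2.projectPoints(np.array(P,float).reshape(-1,1,3),c["rvec"],c["tvec"],c["camera_matrix"],d)[0][:,0]
def wrist():
    from rig import monitor,cams
    o=monitor.get_obs(); c=cams.get_image("wrist")
    T=np.eye(4);T[:3,:3]=R.from_quat(o["tool_rot"]).as_matrix();T[:3,3]=o["tcp_pos"]; c["T"]=T@c["hand_eye"]; return c
E
python3 - <<'E'
from h import *
d=pickle.load(open("v0.pkl","rb"))
for n,(x,y) in dict(top=(420,291),side=(421,228)).items():
    im=d[n]["image"];hsv=cv2.cvtColor(im,cv2.COLOR_RGB2HSV)
    m=cv2.inRange(hsv,(100,120,60),(130,255,255));k=np.zeros_like(m);k[y-25:y+25,x-25:x+25]=1;m*=k
    pts=cv2.findNonZero(m);print(n,len(pts),pts[:,0].mean(0),cv2.boundingRect(pts),cv2.minAreaRect(pts))
def crop(n,x0,y0,w,h,s): return cv2.resize(d[n]["image"][y0:y0+h,x0:x0+w],None,fx=s,fy=s,interpolation=cv2.INTER_CUBIC)
a=crop("top",195,180,145,80,5);b=crop("top",395,270,50,40,7)
c=crop("side",215,215,125,135,2);e=crop("side",400,205,45,45,6)
can=np.zeros((600,800,3),np.uint8);can[:300,:725]=a[:300];
can[300:580,:350]=b;can[310:580,350:600]=c; can[310:580,600:800]=e[:270,35:235]
cv2.imwrite("pics/crop0.png",can[:,:,::-1])
E
```

```text
top 129 [420.34108527 290.96124031] (412, 284, 17, 15) ((420.92303466796875, 291.6153564453125), (15.531606674194336, 11.094003677368164), 33.690067291259766)
side 219 [420.47945205 228.17808219] (414, 213, 14, 28) ((420.5, 226.5), (27.0, 13.0), 90.0)
```

View pics/crop0.png

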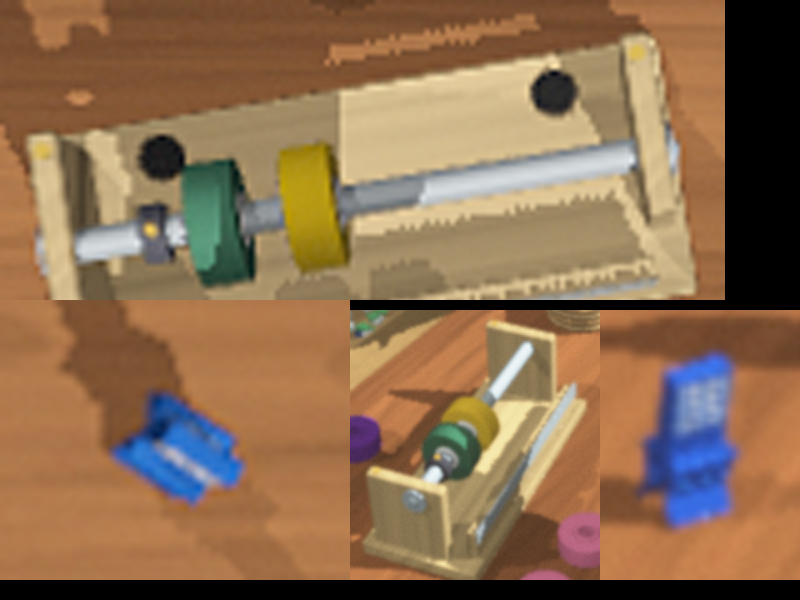

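Run:
```python
from h import *
d=pickle.load(open("v0.pkl","rb"));t,s=d["top"],d["side"]
print("clip tri",tri(t,(421,291.5),s,(420.5,227)))
q=plane(t,[(395+195/7,270+35/7*0+435/7-300/7)],0.05);print(q)
a=plane(t,[(395+150/7,270+100/7),(395+240/7,270+165/7)],.06);v=a[1]-a[0];print("clip y yaw",np.degrees(np.arctan2(v[1],v[0])))
cr=lambda x,y:(195+x/5,180+y/5)
b=plane(t,[cr(75,246),cr(633,154)],.09);print("bar ends",b);v=b[0]-b[1];print("yaw of +y",np.degrees(np.arctan2(v[1],v[0])),np.linalg.norm(v),b.mean(0))
print("collar,green R,yellow L,R",plane(t,[cr(171,230),cr(250,218),cr(345,200)],.09))
from rig import monitor
o=monitor.get_obs();print(R.from_quat(o["tool_rot"]).as_matrix())
```

```text
clip tri [ 0.43845653 -0.30713     0.03287446]
[[ 0.44412944 -0.30839065  0.05      ]]
clip y yaw -124.6692600235423
bar ends [[ 0.57755692  0.2057134   0.09      ]
 [ 0.62628588 -0.05773555  0.09      ]]
yaw of +y 100.479305151915 0.2679176383534733 [0.6019214  0.07398893 0.09      ]
collar,green R,yellow L,R [[0.58601536 0.16012197 0.09      ]
 [0.59241645 0.12271846 0.09      ]
 [0.60180649 0.07790181 0.09      ]]
[[ 9.23067132e-01  3.84637787e-01 -9.17915290e-04]
 [ 3.84638854e-01 -9.23065348e-01  1.82101946e-03]
 [-1.46862901e-04 -2.03398910e-03 -9.99997921e-01]]
```

The crops show the bar running cleanly between the cheeks, the collar near (155,233) and both rolls with gaps between them. The clip tab runs diagonally. I'll move above the clip now and look with the wrist camera.

```bash
python3 -m pendant '[[1,[36,-34,10],[0,0,-0.08]],[1,[72,-68,15],[0,0,-0.16]],[1,[108,-102,20],[0,0,-0.24]],[1,[144,-136,25],[0,0,-0.32]],[1,[180,-170,30],[0,0,-0.4]],[1,[216,-204,30],[0,0,-0.48]],[1,[252,-238,30],[0,0,-0.56]],[1,[276,-260,30],[0,0,-0.56]],[1,[288,-272,30],[0,0,-0.56]],[1,[288,-272,30],[0,0,-0.56]],[1,[288,-272,30],[0,0,-0.56]],[1,[288,-272,30],[0,0,-0.56]]]' 60
python3 - <<'E'
from h import *
c=wrist();pickle.dump(c,open("w1.pkl","wb"));print(c["camera_matrix"],c["k1"],c["T"],c["hand_eye"])
cv2.imwrite("pics/w1.png",c["image"][:,:,::-1])
hsv=cv2.cvtColor(c["image"],cv2.COLOR_RGB2HSV);m=cv2.inRange(hsv,(100,120,60),(130,255,255))
for k in cv2.findContours(m,0,2)[0]:
    if cv2.contourArea(k)>200: print(cv2.boundingRect(k),cv2.minAreaRect(k))
E
```

```text
clock: 1.3
tcp_pos: [0.4392, -0.309, 0.3746]
tool_rot: [0.889, 0.458, -0.0, 0.0]
contact_force: [-0.2, -0.1, -0.7]
opening: 1.002
grasp_force: 0.0
[[384.57402035   0.         318.52180894]
 [  0.         384.57402035 237.88051803]
 [  0.           0.           1.        ]] -0.024402286002724812 [[ 0.8149557  -0.55703295 -0.15987966  0.47936931]
 [-0.57952149 -0.7840088  -0.22245235 -0.25217158]
 [-0.00143377  0.27394251 -0.961745    0.34274615]
 [ 0.          0.          0.          1.        ]] [[ 5.91515273e-04 -9.62028695e-01 -2.72947687e-01  6.96338973e-02]
 [ 9.99998935e-01  9.33280283e-04 -1.12229480e-03 -2.71079563e-04]
 [ 1.33441650e-03 -2.72946732e-01  9.62028222e-01  3.17422895e-02]
 [ 0.00000000e+00  0.00000000e+00  0.00000000e+00  1.00000000e+00]]
(582, 229, 58, 66) ((607.9019775390625, 255.93338012695312), (50.84141159057617, 63.120750427246094), 20.170654296875)
(300, 191, 34, 52) ((316.88775634765625, 216.755615234375), (50.93637466430664, 32.05995178222656), 87.1375961303711)
```

View pics/w1.png

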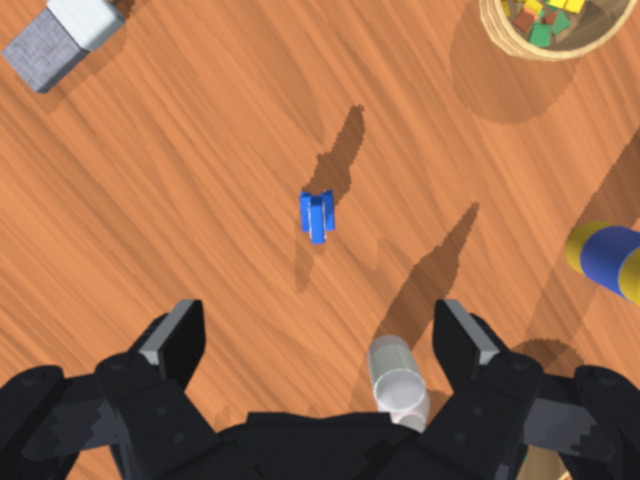

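The clip sits at (317,217), nearly aligned with image vertical. The clear bottle at (400,375) is well clear of it. I'll zoom in on the tab to get its exact line.

Run:
```python
from h import *
c=pickle.load(open("w1.pkl","rb"));im=c["image"][180:255,285:350]
cv2.imwrite("pics/w1c.png",cv2.resize(im,None,fx=8,fy=8,interpolation=cv2.INTER_CUBIC)[:,:,::-1])
```

```text
(no output)
```

View pics/w1c.png

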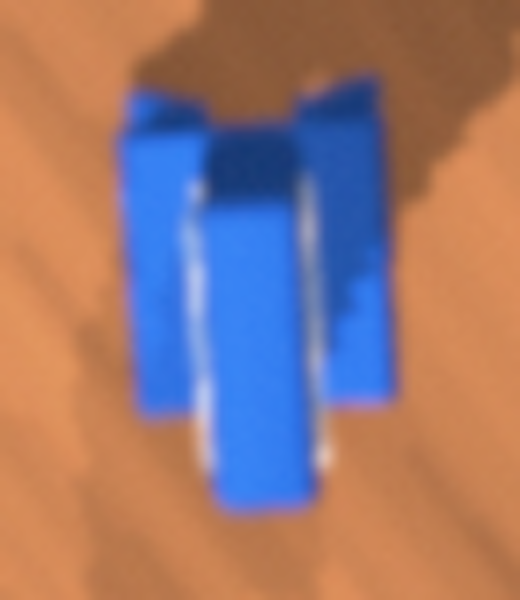

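The tab's top face has corners at about (203,203), (298,203), (318,500) and (213,506) in the 8x crop.

Run:
```python
from h import *
from rig import monitor
c=pickle.load(open("w1.pkl","rb"))
P=plane(c,[(285+x/8,180+y/8) for x,y in[(203,203),(298,203),(318,500),(213,506)]],.070)
P2=plane(c,[(285+x/8,180+y/8) for x,y in[(203,203),(298,203),(318,500),(213,506)]],.070)
m=P.mean(0);v=P[2]+P[3]-P[0]-P[1];print(m,"len",np.linalg.norm(v)/2,"yaw",np.degrees(np.arctan2(v[1],v[0]))%180)
o=monitor.get_obs();M=R.from_quat(o["tool_rot"]).as_matrix();print("tool x yaw",np.degrees(np.arctan2(M[1,0],M[0,0])))
tgt=np.array([m[0],m[1],.053+.155]);print("shift mm",M.T@(tgt-o["tcp_pos"])*1000, o["tcp_pos"])
```

```text
[ 0.43921781 -0.30637235  0.07      ] len 0.028217741389251216 yaw 57.309779376692475
tool x yaw 54.526669283467754
shift mm [  2.42724156  -1.57141967 166.56300343] [ 0.43918298 -0.30913675  0.37456516]
```

```bash
python3 -m pendant '[[1,[2.5,-1.5,40],[0,0,-0.05]],[1,[2.5,-1.5,80],[0,0,-0.05]],[1,[2.5,-1.5,115],[0,0,-0.05]],[1,[2.5,-1.5,140],[0,0,-0.05]],[1,[2.5,-1.5,155],[0,0,-0.05]],[1,[2.5,-1.5,163],[0,0,-0.05]],[1,[2.5,-1.5,163],[0,0,-0.05]],[1,[2.5,-1.5,163],[0,0,-0.05]],[0,[2.5,-1.5,163],[0,0,-0.05]],[-0.5,[2.5,-1.5,163],[0,0,-0.05]],[-1,[2.5,-1.5,163],[0,0,-0.05]],[-1,[2.5,-1.5,163],[0,0,-0.05]],[-1,[2.5,-1.5,163],[0,0,-0.05]],[-1,[2.5,-1.5,163],[0,0,-0.05]],[-1,[2.5,-1.5,163],[0,0,-0.05]],[-1,[2.5,-1.5,163],[0,0,-0.05]]]' 60
```

```text
clock: 2.95
tcp_pos: [0.4404, -0.3045, 0.2119]
tool_rot: [0.876, 0.482, 0.0, 0.0]
contact_force: [-0.6, 0.1, 3.7]
opening: 0.108
grasp_force: 60.7
```

```bash
python3 -m pendant '[[-1,[0,0,0],[0,0,0]],[-1,[0,0,0],[0,0,0]],[-1,[0,0,0],[0,0,0]],[-1,[0,0,-10],[0,0,0]],[-1,[0,0,-40],[0,0,0]],[-1,[0,0,-80],[0,0,0]],[-1,[0,0,-120],[0,0,0]],[-1,[0,0,-140],[0,0,0]],[-1,[0,0,-140],[0,0,0]],[-1,[0,0,-140],[0,0,0]]]' 60
python3 - <<'E'
from h import *
c=wrist();pickle.dump(c,open("w2.pkl","wb"));cv2.imwrite("pics/w2.png",c["image"][:,:,::-1])
d=pickle.load(open("v0.pkl","rb"))
from rig import monitor,cams
o=monitor.get_obs();M=R.from_quat(o["tool_rot"]).as_matrix();print(o["tcp_pos"],M,o["qpos"],o["contact_force"])
E
```

```text
clock: 3.95
tcp_pos: [0.4399, -0.3044, 0.352]
tool_rot: [0.876, 0.481, 0.0, 0.0]
contact_force: [-0.9, 0.3, -0.5]
opening: 0.109
grasp_force: 60.3
[ 0.43962464 -0.30419859  0.35106432] [[ 5.36299097e-01  8.44026599e-01 -1.54212561e-03]
 [ 8.44027991e-01 -5.36298561e-01  7.77529943e-04]
 [-1.70783791e-04 -1.71858579e-03 -9.99998509e-01]] [ 0.63465144  0.43206821 -0.15006193  2.07796131  0.1050799   0.64022234
 -0.15233454] [ 1.20776057 -0.26471416 -1.44711878]
```

View pics/w2.png

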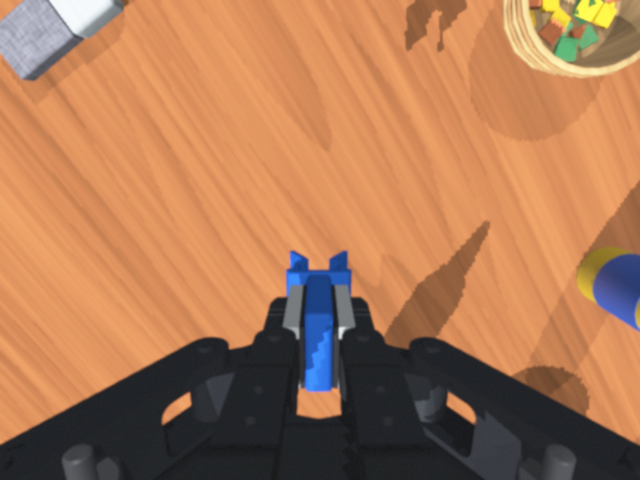

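The clip is held squarely between the pads (tab at about (318,330)) and the lips are level. Next I'll move above the bare bar with the tool's x along the bar.

```bash
python3 -m pendant '[[-1,[30,-2,-4],[0,0,-0.08]],[-1,[65,-4,-8],[0,0,-0.16]],[-1,[100,-6,-8],[0,0,-0.24]],[-1,[135,-8,-8],[0,0,-0.32]],[-1,[170,-10,-8],[0,0,-0.40]],[-1,[205,-12,-8],[0,0,-0.48]],[-1,[240,-15,-8],[0,0,-0.56]],[-1,[275,-17,-8],[0,0,-0.64]],[-1,[310,-19,-8],[0,0,-0.70]],[-1,[338,-21,-8],[0,0,-0.74]],[-1,[352,-22,-8],[0,0,-0.749]],[-1,[358.5,-22,-8],[0,0,-0.749]],[-1,[358.5,-22,-8],[0,0,-0.749]],[-1,[358.5,-22,-8],[0,0,-0.749]],[-1,[358.5,-22,-8],[0,0,-0.749]]]' 60
python3 - <<'E'
from h import *
c=wrist();pickle.dump(c,open("w3.pkl","wb"));cv2.imwrite("pics/w3.png",c["image"][:,:,::-1])
from rig import monitor,cams
o=monitor.get_obs();M=R.from_quat(o["tool_rot"]).as_matrix();print(o["tcp_pos"],M,o["qpos"],o["contact_force"])
E
```

```text
clock: 5.5
tcp_pos: [0.6134, 0.008, 0.3594]
tool_rot: [0.641, 0.768, -0.001, -0.0]
contact_force: [0.2, -0.1, -0.5]
opening: 0.11
grasp_force: 60.2
[0.6134586  0.00821556 0.35957471] [[-1.79561809e-01  9.83746396e-01 -7.65252781e-04]
 [ 9.83746202e-01  1.79560888e-01 -1.13887239e-03]
 [-9.82952137e-04 -9.57312503e-04 -9.99999059e-01]] [ 0.16893467  0.52665109 -0.35975328  1.89333613  0.25910913  0.7677611
 -0.15350797] [-0.46569678 -0.32678601 -0.74935925]
```

View pics/w3.png

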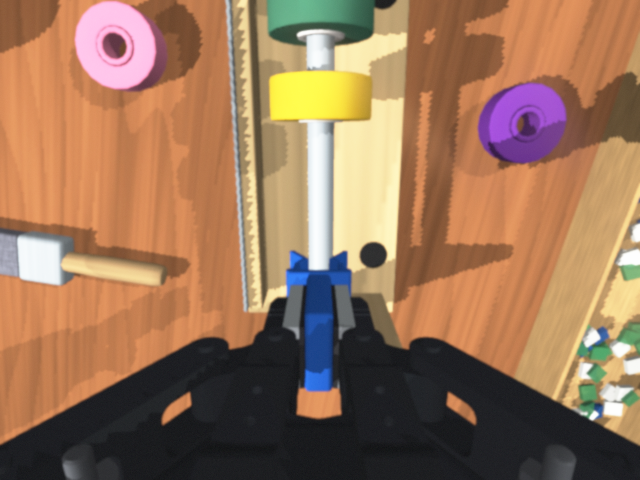

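The bar runs straight down the image (centre x ≈ 320) into the clip's gap (centre x ≈ 319), so it is well aligned. The yellow roll's near face is at about row 121. I'll measure the leftover offset.

Run:
```python
from h import *
c=pickle.load(open("w3.pkl","rb"));g=c["image"].astype(float)
pts=[]
for y in (140,170,200,230):
    r=g[y,285:360]; dd=np.abs(np.diff(r[:,2]-0.0)); s=r[:,2]-r[:,0]  # blueness: steel vs wood
    idx=np.where(s>-25)[0]; pts.append(((idx.min()+idx.max())/2+285,y)); print(y,idx.min()+285,idx.max()+285)
B=plane(c,pts,.09);M=np.linalg.inv(c["hand_eye"]);T=c["T"]@M
print((B-T[:3,3])@T[:3,:3]*1000)
Y=plane(c,[(320,122)],.09);print("yellow face in tool x",(Y-T[:3,3])@T[:3,:3]*1000)
```

```text
140 308 332
170 308 332
200 308 332
230 308 332
[[ 63.54116119   0.79791427 269.35289004]
 [ 45.69452816   0.82648861 269.37338501]
 [ 27.11494498   0.85651312 269.39472131]
 [  7.73853001   0.88810639 269.41697228]]
yellow face in tool x [[ 73.92161802   0.78142109 269.34096901]]
```

```bash
python3 -m pendant '[[-1,[0,1,15],[0,0,0]],[-1,[0,1,30],[0,0,0]],[-1,[0,1,42],[0,0,0]],[-1,[0,1,50],[0,0,0]],[-1,[0,1,56],[0,0,0]],[-1,[0,1,59],[0,0,0]],[-1,[0,1,59],[0,0,0]],[-1,[0,1,59],[0,0,0]]]' 80
python3 -m pendant '[[-1,[0,0,1.5],[0,0,0]],[-1,[0,0,3],[0,0,0]],[-1,[0,0,4.5],[0,0,0]],[-1,[0,0,6],[0,0,0]],[-1,[0,0,7],[0,0,0]],[-1,[0,0,8],[0,0,0]],[-1,[0,0,8],[0,0,0]]]' 80
```

```text
clock: 6.35
tcp_pos: [0.6152, 0.0102, 0.301]
tool_rot: [0.639, 0.769, 0.0, 0.0]
contact_force: [-0.2, 0.2, -0.6]
opening: 0.102
grasp_force: 82.6
clock: 7.05
tcp_pos: [0.6151, 0.0102, 0.2936]
tool_rot: [0.64, 0.769, 0.0, 0.0]
contact_force: [-1.4, -0.6, 5.2]
opening: 0.104
grasp_force: 83.9
```

```bash
python3 -m pendant '[[-1,[0,0,1],[0,0,0]],[-1,[0,0,2],[0,0,0]],[-1,[0,0,3],[0,0,0]],[-1,[0,0,3],[0,0,0]]]' 80
python3 -m pendant '[[-1,[0,0,1],[0,0,0]],[-1,[0,0,2],[0,0,0]],[-1,[0,0,3],[0,0,0]],[-1,[0,0,3],[0,0,0]]]' 80
python3 -m pendant '[[-1,[0,0,1],[0,0,0]],[-1,[0,0,2],[0,0,0]],[-1,[0,0,2],[0,0,0]]]' 80
```

```text
clock: 7.45
tcp_pos: [0.6148, 0.01, 0.2892]
tool_rot: [0.64, 0.769, -0.0, -0.0]
contact_force: [-0.8, 0.7, 0.3]
opening: 0.103
grasp_force: 82.9
clock: 7.85
tcp_pos: [0.6147, 0.0101, 0.286]
tool_rot: [0.64, 0.769, -0.0, -0.0]
contact_force: [-0.1, 0.2, -3.7]
opening: 0.101
grasp_force: 82.2
clock: 8.15
tcp_pos: [0.6147, 0.0101, 0.2843]
tool_rot: [0.64, 0.769, -0.0, -0.0]
contact_force: [-0.9, 0.6, -4.2]
opening: 0.1
grasp_force: 82.3
```

```bash
for i in 1; do python3 -m pendant '[[-1,[0,0,0.5],[0,0,0]],[-1,[0,0,1],[0,0,0]],[-1,[0,0,1],[0,0,0]]]' 80; python3 -m pendant '[[-1,[0,0,0.5],[0,0,0]],[-1,[0,0,1],[0,0,0]],[-1,[0,0,1],[0,0,0]]]' 80; done
```

```text
clock: 8.45
tcp_pos: [0.6148, 0.0101, 0.2836]
tool_rot: [0.64, 0.769, -0.0, -0.0]
contact_force: [-1.4, -0.6, -2.2]
opening: 0.106
grasp_force: 82.4
clock: 8.75
tcp_pos: [0.6149, 0.0101, 0.2831]
tool_rot: [0.64, 0.769, -0.0, 0.0]
contact_force: [-3.1, 0.1, 1.1]
opening: 0.101
grasp_force: 83.2
```

```bash
python3 -m pendant '[[-1,[0,0,0.5],[0,0,0]],[-1,[0,0,1],[0,0,0]],[-1,[0,0,1],[0,0,0]]]' 80; python3 -m pendant '[[-1,[0,0,0.5],[0,0,0]],[-1,[0,0,1],[0,0,0]],[-1,[0,0,1],[0,0,0]]]' 80
```

```text
clock: 9.05
tcp_pos: [0.6149, 0.0102, 0.283]
tool_rot: [0.64, 0.769, -0.0, 0.0]
contact_force: [-4.4, -1.5, 8.6]
opening: 0.101
grasp_force: 84.2
clock: 9.35
tcp_pos: [0.615, 0.0103, 0.2829]
tool_rot: [0.64, 0.769, -0.0, 0.0]
contact_force: [-7.0, -1.2, 13.6]
opening: 0.104
grasp_force: 85.1
```

```bash
python3 -m pendant '[[-1,[0,-0.5,1],[0,0,0]],[-1,[0,-1,1.5],[0,0,0]],[-1,[0,-1,1.5],[0,0,0]],[-1,[0,-1,1.5],[0,0,0]]]' 80; python3 -m pendant '[[-1,[0,0,-1],[0,0,0]],[-1,[0,0,-2],[0,0,0]],[-1,[0,0,-3.3],[0,0,0]],[-1,[0,0,-3.3],[0,0,0]]]' 80
```

```text
clock: 9.75
tcp_pos: [0.6146, 0.0103, 0.2828]
tool_rot: [0.64, 0.769, 0.0, 0.001]
contact_force: [-6.7, -0.8, 21.2]
opening: 0.099
grasp_force: 86.3
clock: 10.15
tcp_pos: [0.6144, 0.01, 0.283]
tool_rot: [0.64, 0.769, 0.001, 0.001]
contact_force: [-2.4, -0.2, 4.1]
opening: 0.104
grasp_force: 83.4
```

The clip is home: it snapped, and the bridge stayed solid at TCP z = 0.283 under 21 N. Now I'll slide it along the bar.

```bash
python3 -m pendant '[[-1,[1,-0.3,-0.6],[0,0,0]],[-1,[3,-0.3,-0.6],[0,0,0]],[-1,[6,-0.3,-0.6],[0,0,0]],[-1,[10,-0.3,-0.6],[0,0,0]],[-1,[14,-0.3,-0.6],[0,0,0]],[-1,[18,-0.3,-0.6],[0,0,0]],[-1,[22,-0.3,-0.6],[0,0,0]],[-1,[26,-0.3,-0.6],[0,0,0]],[-1,[30,-0.3,-0.6],[0,0,0]],[-1,[34,-0.3,-0.6],[0,0,0]],[-1,[38,-0.3,-0.6],[0,0,0]],[-1,[42,-0.3,-0.6],[0,0,0]],[-1,[45,-0.3,-0.6],[0,0,0]],[-1,[47,-0.3,-0.6],[0,0,0]],[-1,[49,-0.3,-0.6],[0,0,0]],[-1,[50,-0.3,-0.6],[0,0,0]]]' 80
```

```text
clock: 11.75
tcp_pos: [0.6046, 0.0592, 0.2831]
tool_rot: [0.64, 0.769, 0.0, 0.0]
contact_force: [1.1, -1.1, -0.6]
opening: 0.104
grasp_force: 82.8
```

```bash
python3 -m pendant '[[-1,[1,0,0],[0,0,0]],[-1,[2.5,0,0],[0,0,0]],[-1,[4,0,0],[0,0,0]],[-1,[5.5,0,0],[0,0,0]],[-1,[7,0,0],[0,0,0]],[-1,[9,0,0],[0,0,0]],[-1,[11,0,0],[0,0,0]],[-1,[13,0,0],[0,0,0]],[-1,[15,0,0],[0,0,0]],[-1,[17,0,0],[0,0,0]],[-1,[19,0,0],[0,0,0]],[-1,[21,0,0],[0,0,0]],[-1,[23,0,0],[0,0,0]],[-1,[24,0,0],[0,0,0]],[-1,[25,0,0],[0,0,0]],[-1,[25,0,0],[0,0,0]]]' 80
python3 - <<'E'
from h import *
c=wrist();pickle.dump(c,open("w4.pkl","wb"))
from rig import cams
t=cams.get_image("top")
a=cv2.resize(c["image"],(480,360));b=cv2.resize(t["image"][190:260,195:340],None,fx=5,fy=5,interpolation=cv2.INTER_CUBIC)[:240]
can=np.zeros((600,800,3),np.uint8);can[:360,:480]=a;can[360:600,:725]=b
cv2.imwrite("pics/w4.png",can[:,:,::-1])
E
```

```text
clock: 13.35
tcp_pos: [0.6, 0.0839, 0.2831]
tool_rot: [0.639, 0.769, 0.0, -0.0]
contact_force: [1.8, -1.3, 1.1]
opening: 0.098
grasp_force: 82.8
```

View pics/w4.png

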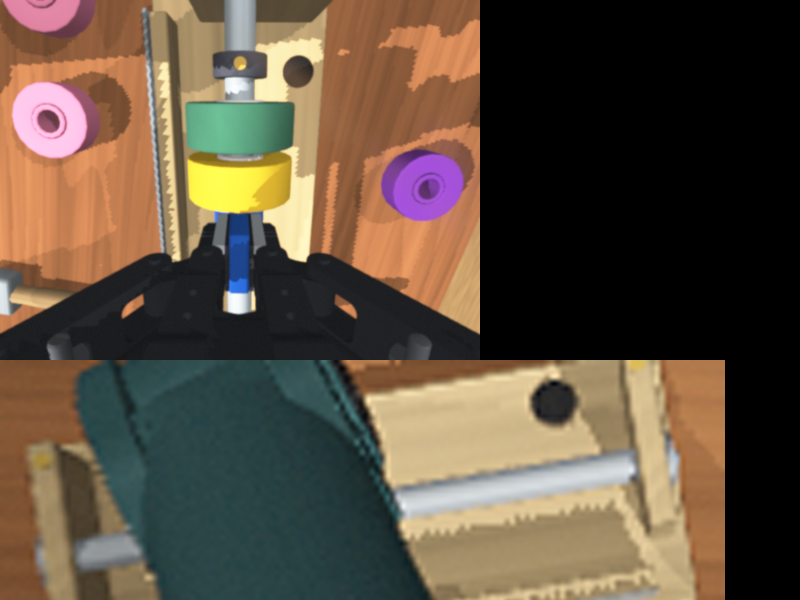

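The yellow and green rolls are almost together, with the clip behind the yellow roll. The collar's near edge is at about row 103 of the full image and the green hub's far edge at about row 133, so I'll work out the remaining gap.

Run:
```python
from h import *
c=pickle.load(open("w4.pkl","rb"));T=c["T"]@np.linalg.inv(c["hand_eye"])
P=np.vstack([plane(c,[(320,104)],.1045),plane(c,[(320,133)],.1025),plane(c,[(320,137)],.119)])
print(((P-T[:3,3])@T[:3,:3])[:,0]*1000)
```

```text
[78.57348496 68.37703313 67.22880939]
```

```bash
python3 -m pendant '[[-1,[1,0,0],[0,0,0]],[-1,[2.5,0,0],[0,0,0]],[-1,[4,0,0],[0,0,0]],[-1,[5.5,0,0],[0,0,0]],[-1,[7,0,0],[0,0,0]],[-1,[8,0,0],[0,0,0]],[-1,[8.7,0,0],[0,0,0]],[-1,[9.4,0,0],[0,0,0]],[-1,[10,0,0],[0,0,0]],[-1,[10,0,0],[0,0,0]]]' 80; python3 -m pendant '[[-1,[0.5,0,0],[0,0,0]],[-1,[1,0,0],[0,0,0]],[-1,[1.5,0,0],[0,0,0]],[-1,[1.5,0,0],[0,0,0]]]' 80
```

```text
clock: 14.45
tcp_pos: [0.5982, 0.0936, 0.2831]
tool_rot: [0.639, 0.769, -0.0, -0.0]
contact_force: [0.9, -1.5, 0.6]
opening: 0.1
grasp_force: 82.9
clock: 14.85
tcp_pos: [0.5979, 0.095, 0.2831]
tool_rot: [0.639, 0.769, -0.0, -0.0]
contact_force: [0.9, -1.4, 0.1]
opening: 0.099
grasp_force: 82.9
```

```bash
for i in 1; do python3 -m pendant '[[-1,[0.5,0,0],[0,0,0]],[-1,[1,0,0],[0,0,0]],[-1,[1,0,0],[0,0,0]]]' 80;  python3 -m pendant '[[-1,[0.5,0,0],[0,0,0]],[-1,[1,0,0],[0,0,0]],[-1,[1,0,0],[0,0,0]]]' 80; done
```

```text
clock: 15.15
tcp_pos: [0.5977, 0.096, 0.2831]
tool_rot: [0.639, 0.769, 0.0, -0.0]
contact_force: [0.8, -2.0, 1.7]
opening: 0.103
grasp_force: 82.9
clock: 15.45
tcp_pos: [0.5975, 0.097, 0.2831]
tool_rot: [0.639, 0.769, 0.0, -0.0]
contact_force: [1.9, -1.5, 0.8]
opening: 0.102
grasp_force: 82.9
```

```bash
python3 -m pendant '[[-1,[0.5,0,0],[0,0,0]],[-1,[1,0,0],[0,0,0]],[-1,[1,0,0],[0,0,0]]]' 80;  python3 -m pendant '[[-1,[0.5,0,0],[0,0,0]],[-1,[1,0,0],[0,0,0]],[-1,[1,0,0],[0,0,0]]]' 80
```

```text
clock: 15.75
tcp_pos: [0.5973, 0.098, 0.2831]
tool_rot: [0.639, 0.769, 0.0, -0.0]
contact_force: [1.6, -0.5, 1.3]
opening: 0.103
grasp_force: 82.9
clock: 16.05
tcp_pos: [0.5972, 0.0987, 0.2831]
tool_rot: [0.64, 0.769, -0.0, 0.0]
contact_force: [2.3, -1.5, 0.1]
opening: 0.103
grasp_force: 82.9
```

```bash
python3 -m pendant '[[-1,[0.5,0,0],[0,0,0]],[-1,[1,0,0],[0,0,0]],[-1,[1,0,0],[0,0,0]]]' 80
```

```text
clock: 16.35
tcp_pos: [0.5972, 0.0989, 0.2831]
tool_rot: [0.64, 0.769, -0.001, 0.0]
contact_force: [3.1, -4.5, 0.9]
opening: 0.1
grasp_force: 83.0
```

```bash
python3 -m pendant '[[-1,[0.3,0.1,0],[0,0,0]],[-1,[0.6,0.3,0],[0,0,0]],[-1,[0.6,0.3,0],[0,0,0]],[-1,[0.6,0.3,0],[0,0,0]]]' 80
```

```text
clock: 16.75
tcp_pos: [0.5973, 0.0991, 0.2831]
tool_rot: [0.64, 0.768, -0.001, 0.001]
contact_force: [1.7, -5.9, 1.3]
opening: 0.102
grasp_force: 83.1
```

```bash
python3 -m pendant '[[-1,[0.2,0,0],[0,0,0]],[-1,[0.4,0,0],[0,0,0]],[-1,[0.4,0,0],[0,0,0]],[-1,[0.4,0,0],[0,0,0]]]' 80
```

```text
clock: 17.15
tcp_pos: [0.5973, 0.0993, 0.2831]
tool_rot: [0.64, 0.768, -0.001, 0.001]
contact_force: [1.6, -6.3, 2.5]
opening: 0.101
grasp_force: 83.1
```

```bash
python3 -m pendant '[[-1,[0.3,0,0],[0,0,0]],[-1,[0.6,0,0],[0,0,0]],[-1,[0.9,0,0],[0,0,0]],[-1,[0.9,0,0],[0,0,0]],[-1,[0.9,0,0],[0,0,0]]]' 80
```

```text
clock: 17.65
tcp_pos: [0.5973, 0.0995, 0.2831]
tool_rot: [0.64, 0.768, -0.002, 0.001]
contact_force: [1.7, -7.6, 1.3]
opening: 0.101
grasp_force: 83.1
```

```bash
python3 -m pendant '[[-1,[0.3,0,0],[0,0,0]],[-1,[0.6,0,0],[0,0,0]],[-1,[0.6,0,0],[0,0,0]],[-1,[0.6,0,0],[0,0,0]]]' 80
```

```text
clock: 18.05
tcp_pos: [0.5973, 0.0996, 0.2831]
tool_rot: [0.64, 0.768, -0.002, 0.001]
contact_force: [2.3, -7.4, 2.8]
opening: 0.102
grasp_force: 83.1
```

```bash
python3 -m pendant '[[-1,[0.4,0,0],[0,0,0]],[-1,[0.8,0,0],[0,0,0]],[-1,[1.2,0,0],[0,0,0]],[-1,[1.2,0,0],[0,0,0]],[-1,[1.2,0,0],[0,0,0]]]' 80
```

```text
clock: 18.55
tcp_pos: [0.5972, 0.0999, 0.2831]
tool_rot: [0.641, 0.768, -0.002, 0.002]
contact_force: [2.3, -9.6, 1.8]
opening: 0.106
grasp_force: 83.1
```

```bash
python3 -m pendant '[[-1,[0.3,0,0],[0,0,0]],[-1,[0.6,0,0],[0,0,0]],[-1,[0.6,0,0],[0,0,0]],[-1,[0.6,0,0],[0,0,0]]]' 80
python3 - <<'E'
from rig import monitor
o=monitor.get_obs();print(o["ft_torque"],o["contact_force"])
E
```

```text
clock: 18.95
tcp_pos: [0.5972, 0.1, 0.2831]
tool_rot: [0.641, 0.768, -0.002, 0.002]
contact_force: [2.3, -9.5, 2.4]
opening: 0.104
grasp_force: 83.2
[-2.30194478 -0.67991839  0.02423032] [ 2.33755054 -9.45730233  2.42586441]
```

```bash
python3 -m pendant '[[-1,[0.4,0,0],[0,0,0]],[-1,[0.8,0,0],[0,0,0]],[-1,[1.2,0,0],[0,0,0]],[-1,[1.2,0,0],[0,0,0]],[-1,[1.2,0,0],[0,0,0]],[-1,[1.2,0,0],[0,0,0]]]' 80; python3 -m pendant '[[-1,[0,0,0],[0,0,0]],[-1,[0,0,0],[0,0,0]],[-1,[0,0,0],[0,0,0]],[-1,[0,0,0],[0,0,0]]]' 80
```

```text
clock: 19.55
tcp_pos: [0.5972, 0.1004, 0.2831]
tool_rot: [0.641, 0.768, -0.003, 0.002]
contact_force: [3.2, -11.4, 2.6]
opening: 0.099
grasp_force: 83.2
clock: 19.95
tcp_pos: [0.5972, 0.1003, 0.2831]
tool_rot: [0.641, 0.768, -0.003, 0.002]
contact_force: [4.1, -11.5, 2.5]
opening: 0.102
grasp_force: 83.2
```

The push is steady at about 11.9 N along the bar, roughly 10 N on the stop once the drag is taken off. I'll hold it briefly, then ease off most of the push, still pressing forward, so the fingers don't spring into the roll on release.

```bash
python3 -m pendant '[[-1,[0,0,0],[0,0,0]],[-1,[0,0,0],[0,0,0]],[-1,[0,0,0],[0,0,0]],[-1,[0,0,0],[0,0,0]],[-1,[0,0,0],[0,0,0]],[-1,[0,0,0],[0,0,0]],[-1,[0,0,0],[0,0,0]],[-1,[-0.8,0,0],[0,0,0]],[-1,[-1.6,0,0],[0,0,0]],[-1,[-2.4,0,0],[0,0,0]],[-1,[-3.2,0,0],[0,0,0]],[-1,[-4,0,0],[0,0,0]],[-1,[-4,0,0],[0,0,0]],[-1,[-4,0,0],[0,0,0]]]' 80
```

```text
clock: 21.35
tcp_pos: [0.5973, 0.0994, 0.2831]
tool_rot: [0.64, 0.768, -0.001, 0.001]
contact_force: [2.2, -6.7, 1.5]
opening: 0.103
grasp_force: 83.1
```

```bash
python3 -m pendant '[[-1,[-0.8,0,0],[0,0,0]],[-1,[-1.6,0,0],[0,0,0]],[-1,[-2.2,0,0],[0,0,0]],[-1,[-2.2,0,0],[0,0,0]],[-1,[-2.2,0,0],[0,0,0]]]' 40; python3 -m pendant '[[0,[0,0,0],[0,0,0]],[0,[0,0,0],[0,0,0]],[0,[0,0,0],[0,0,0]],[0,[0,0,0],[0,0,0]],[0,[0,0,0],[0,0,0]],[0,[0,0,0],[0,0,0]]]'
```

```text
clock: 21.85
tcp_pos: [0.5974, 0.0989, 0.2831]
tool_rot: [0.64, 0.769, -0.0, 0.0]
contact_force: [0.7, -4.8, 2.9]
opening: 0.1
grasp_force: 83.2
clock: 22.45
tcp_pos: [0.5974, 0.0996, 0.2831]
tool_rot: [0.639, 0.769, 0.0, -0.0]
contact_force: [0.1, 0.0, -0.7]
opening: 0.501
grasp_force: 0.0
```

Released cleanly with no residual force. Next I'll rise straight up, move back away and look.

```bash
python3 -m pendant '[[0,[0,0,-5],[0,0,0]],[0,[0,0,-20],[0,0,0]],[0,[0,0,-45],[0,0,0]],[0,[0,0,-80],[0,0,0]],[0,[0,0,-115],[0,0,0]],[0,[-30,0,-120],[0,0,0]],[0,[-70,0,-120],[0,0,0]],[0,[-110,0,-120],[0,0,0]],[0,[-130,0,-120],[0,0,0]],[0,[-130,0,-120],[0,0,0]],[0,[-130,0,-120],[0,0,0]]]'
python3 - <<'E'
from h import *
c=wrist();pickle.dump(c,open("w5.pkl","wb"))
from rig import cams
s=cams.get_image("side")
a=c["image"][0:300,180:480]
b=cv2.resize(s["image"][215:350,215:340],None,fx=4,fy=4,interpolation=cv2.INTER_CUBIC)
can=np.zeros((600,800,3),np.uint8);can[:300,:300]=a;can[:540,300:800]=b
cv2.imwrite("pics/w5.png",can[:,:,::-1])
E
```

```text
clock: 23.55
tcp_pos: [0.621, -0.0285, 0.4041]
tool_rot: [0.64, 0.769, 0.001, 0.0]
contact_force: [-1.1, 0.4, 0.3]
opening: 0.496
grasp_force: 0.0
```

View pics/w5.png

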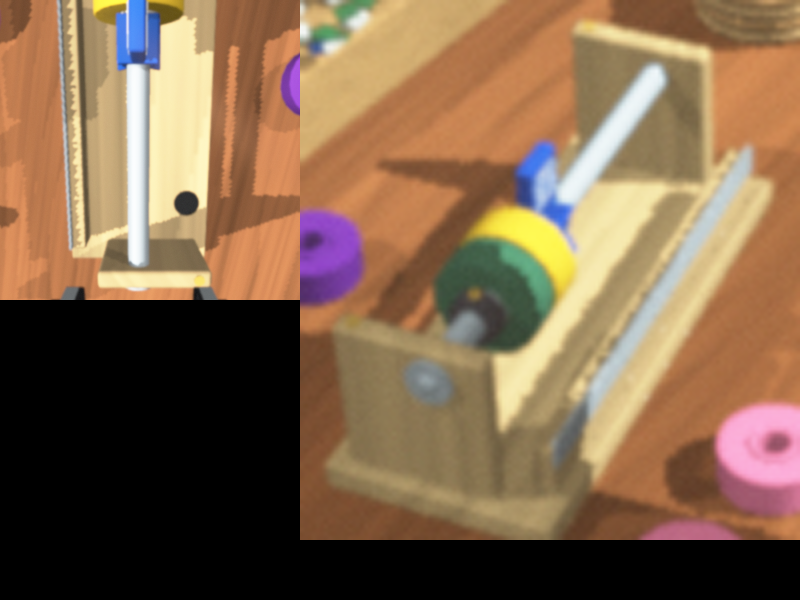

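The side view shows the collar touching the green roll, the yellow roll against the green, and the clip upright on the bar directly behind it. The robot is clear, so I'm handing it in.

```bash
python3 -c "
from rig import workorder
print(workorder.close_job())"
```

```text
the job is handed in; nothing more can be done
None
```

The clip snapped home on the bar and pushed both rolls together against the stop collar with about 10 N (estimated). I let it go there and handed the job in at about 24 s; no verdict came back.

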